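# Swap flat packs for charged ones

## Robot

A 7-joint arm with a two-finger parallel gripper is mounted at the origin on the work surface. World frame = base frame: x ahead of the robot, y to its left, z up, the work surface at z = 0. Lengths are in m, angles in rad, forces in N, time in s.
With the tool pointing down it reaches from about 0.4 to 0.9 m from the base axis. Payload 5.6 kg.
Tool frame: the origin (TCP) lies where the fingers leave the gripper's body, on its centre line; the fingertips stand 88 mm ahead of it and the grasp point (between the pads) lies 69 mm ahead of it; z points along the fingers, y is the line along which they close (so a half turn about z gives the same grasp; the last joint's range is limited). The gripper opens to 92 mm and grips with 3 to 60 N. Pads are 20 mm wide; open, the fingers measure 128 mm over their backs; the gripper's body (75 mm by 189 mm) begins 69 mm behind the grasp point.
Start: joints at [-1.162, 0.468, -0.012, 1.603, 0.006, 1.071, -0.056], TCP at [0.284, 0.585, 0.303] pointing down, gripper open.
Joint ranges: [-2.53, 2.53], [-0.31, 2.02], [-1.57, 1.55], [0.28, 2.44], [-1.29, 4.43], [0.15, 1.84], [-2.92, 2.92]. Speed limits (rad/s): [2.57, 2.57, 3.14, 3.14, 3.14, 3.14, 3.14].

## Interface

Orientations are given as a 3x3 rotation matrix whose columns are the frame's x, y, z axes.
In Python, from rig import robot gives the robot as it stands.
- The arm moves only by the tool arm_command, never from a script. Its argument "rows" is one flat list of numbers, 5 for each row, row after row: the shift along the tool's x, y, z in m, then the turn about the tool's z in rad, then the finger opening in m, from 0 to 0.0919. A call has 1 to 20 rows; each row shifts and turns the commanded pose from where the row before left it, along the tool's axes as they then stand; what a row does not reach is not made up. A row lasts 1/8 s, in which the tool goes at most 62.5 mm and 10.7 degrees, less where a joint would pass 70% of its speed; a pose out of reach is approached as far as the arm can. A call is refused whole if a number of a shift passes 0.0625 or a number of a turn 0.188, either way. A call with a gripper value outside its range is refused whole. The fingers move at their own pace and stop on an object; "squeeze" is the grip in N (left out, the last holds). Time passes only in rows, so rows that do not move let the fingers close. It gives the time, the measured TCP pose, the force, the opening and the grip force at its end, in the units of the state.
- robot.state(): the state, without advancing time (a new reading comes with each control period).
- robot.grab_frame(name): name is "scene" or "side" or "wrist"; returns (picture, depth): 384x512x3 uint8, red, green, blue; 384x512 float32, m along the optical axis (not along the pixel's ray), 0 where there is no reading.
- robot.camera_params(name): a dict with "camera_matrix" (3x3 intrinsics, pixels), "R" (3x3) and "t" (3): a world point X has camera coordinates R X + t. Camera axes: x right, y down, z forward; pixel columns grow to the right and rows downward; lengths in m; the calibration is good to about 2 mm. A picture is of the moment at which its call begins: read the wrist's pose just before it. camera_params takes no time and is no camera call; for the wrist camera it gives the pose at the moment of the call.
- robot.hand_in(): hands the job in; it is judged then, once.
The state is a dict: "time": time; "joint_pos": joint angles; "qd": joint speeds; "joint_torque": joint torques, N m; "tcp_pos": TCP position; "tool_rot": TCP orientation; "wrist_force": force on the tool from outside, world axes, zero at the start; "ft_torque": the same for the moment, N m; "gripper_width": finger opening in m; "finger_force": force on a finger pad.
Only numpy, scipy, OpenCV 4.12 (cv2) and the standard library are available. Lean on these libraries where they do the work, as an engineer would, in place of code of your own. Each camera call takes 0.05 s, during which the arm holds its last target. There are 200 camera calls.

## Task

The battery packs in the floodlight and the radio are flat and the two in the chargers are full. Put the wide charged pack in the floodlight and the slim charged pack in the radio, and put both flat packs on charge, one in each charger (either one); set each pack in gently, upright and fully home in its well. Park a pack in the empty holder when you need a free place, and keep the packs upright and off the dirty deck throughout.

Things in the scene. Friction and masses are not known exactly. Their poses are not given: they have to be found in the camera images.
- slim_low: slim battery pack with low head; Flat: starts in the floodlight or radio. Black box head 52 (its x) by 46 (its y, grip here) by 34 mm high, plain grey top panel, on a round tapered grey stem 48 mm long, 34 mm across at the head, 23 at the foot. Origin: centre of the head, 17 mm above its flat underside; z up the pack. Mass about 0.2 kg.
- wide_low: wide battery pack with low head; Flat: starts in the floodlight or radio. Black box head 70 (its x) by 58 (its y, grip here) by 34 mm high, plain grey top panel, on a round tapered grey stem 48 mm long, 34 mm across at the head, 23 at the foot. Origin: centre of the head, 17 mm above its flat underside; z up the pack. Mass about 0.3 kg.
- slim_tall: slim battery pack with tall head; Charged: starts in a charger. Black box head 52 (its x) by 46 (its y, grip here) by 48 mm high, white gauge bars and ribs on its top, on a round tapered grey stem 48 mm long, 34 mm across at the head, 23 at the foot. Origin: centre of the head, 24 mm above its flat underside; z up the pack. Mass about 0.26 kg.
- wide_tall: wide battery pack with tall head; Charged: starts in a charger. Black box head 70 (its x) by 58 (its y, grip here) by 48 mm high, white gauge bars and ribs on its top, on a round tapered grey stem 48 mm long, 34 mm across at the head, 23 at the foot. Origin: centre of the head, 24 mm above its flat underside; z up the pack. Mass about 0.42 kg.
- light_well (a point): fixed yellow box floodlight, 100 x 200 x 81 mm high, LED face on +x, battery well amid its top. This point: centre of the well's mouth, top of its collar, 95 mm above the deck, z up. Tapered round well, 38 mm wide at the mouth, 28 at the bottom, 51 deep; collar 44 mm outside, 14 mm proud. Any pack fits, any way round: its head rests on the collar, stem 2 mm free all round.
- radio_well (a point): fixed grey radio, 110 x 240 x 81 mm high, two speakers on its +x face, battery well amid its top. This point: centre of the well's mouth, top of its collar, 95 mm above the deck, z up. Tapered round well, 38 mm wide at the mouth, 28 at the bottom, 51 deep; collar 44 mm outside, 14 mm proud. Any pack fits, any way round: its head rests on the collar, stem 2 mm free all round.
- charger_a_well (a point): fixed grey charger (one of two alike), 84 x 100 x 66 mm high, black well amid its top. This point: centre of the well's mouth, top of its collar, 80 mm above the deck, z up. Tapered round well, 38 mm wide at the mouth, 28 at the bottom, 51 deep; collar 44 mm outside, 14 mm proud. Any pack fits, any way round: its head rests on the collar, stem 2 mm free all round.
- charger_b_well (a point): fixed grey charger (one of two alike), 84 x 100 x 66 mm high, black well amid its top. This point: centre of the well's mouth, top of its collar, 80 mm above the deck, z up. Tapered round well, 38 mm wide at the mouth, 28 at the bottom, 51 deep; collar 44 mm outside, 14 mm proud. Any pack fits, any way round: its head rests on the collar, stem 2 mm free all round.
- holder_well (a point): fixed spare-pack holder, empty at the start: grey ribbed cup on a 92 mm square flange 8 mm thick. This point: centre of the well's mouth, top of its collar, 80 mm above the deck, z up. Tapered round well, 38 mm wide at the mouth, 28 at the bottom, 51 deep; collar 44 mm outside, 72 mm proud. Any pack fits, any way round: its head rests on the collar, stem 2 mm free all round.
Mind the look-alikes: they are no part of the job. Leave any green look-alike of the wide_low alone.

How it is judged:
By the outcome, as a careful person would: the job done as asked, in the order asked, and still so for the second after the job is handed in, with the robot touching nothing.
It also fails if it takes over 136 s, if anything falls off the work surface, if the arm or the gripper's body presses on something with over 40 N, if the wrist force passes 120 N, or if a joint passes its speed limit or range.

## Working session

There is one attempt and no reset: what is moved stays moved. The work goes in short steps, Python scripts to look and compute and a tool call to move; the robot and the scene stay as the last step left them, time stands still between calls to the robot, and variables do not carry over. Pictures are saved under pics/ and viewed, at most 14 in all, crops included, and the job is handed in when it is done.

Besides the shell and the picture viewer there is one more tool, called after "Call:" by a JSON object that holds its "name" and its "arguments". arm_command: Moves the arm, as the interface text tells. Its arguments: {"type":"object","properties":{"rows":{"type":"array","items":{"type":"number"}},"squeeze":{"type":"number"}},"required":["rows"]}

```bash
mkdir -p pics; ls; python3 - <<'E'
from rig import robot
import cv2,numpy as np
s=robot.state();print(s['tcp_pos'],s['tool_rot'],s['gripper_width'],s['time'])
for n in['scene','side','wrist']:
    p=robot.camera_params(n);im,d=robot.grab_frame(n)
    cv2.imwrite(f'pics/{n}0.png',im[:,:,::-1]);np.savez(f'pics/{n}0.npz',im=im,d=d,**p)
    print(n,p['camera_matrix'].tolist(),(-p['R'].T@p['t']).round(3),p['R'].round(3).tolist())
E
```

```text
pics
[0.28366334 0.58435814 0.30171451] [[-8.99618852e-01  4.36675529e-01 -6.34599542e-04]
 [ 4.36675961e-01  8.99617311e-01 -1.67297704e-03]
 [-1.59651402e-04 -1.78215605e-03 -9.99998399e-01]] 0.09199500504697916 0.0
scene [[413.8173623037408, 0.0, 252.49039582023076], [0.0, 413.8173623037408, 194.03759746063633], [0.0, 0.0, 1.0]] [ 1.062 -0.045  0.854] [[0.096, 0.995, -0.008], [0.79, -0.081, -0.608], [-0.606, 0.052, -0.794]]
side [[485.92147385385755, 0.0, 252.66702654228163], [0.0, 485.92147385385755, 194.27644105190365], [0.0, 0.0, 1.0]] [ 0.314 -0.751  1.04 ] [[0.967, -0.254, 0.002], [-0.193, -0.741, -0.643], [0.165, 0.622, -0.766]]
wrist [[281.15287829236814, 0.0, 251.60658442881896], [0.0, 281.15287829236814, 189.31309309174495], [0.0, 0.0, 1.0]] [0.211 0.619 0.383] [[0.437, 0.899, -0.002], [0.863, -0.419, 0.283], [0.253, -0.125, -0.959]]
```

View pics/scene0.png

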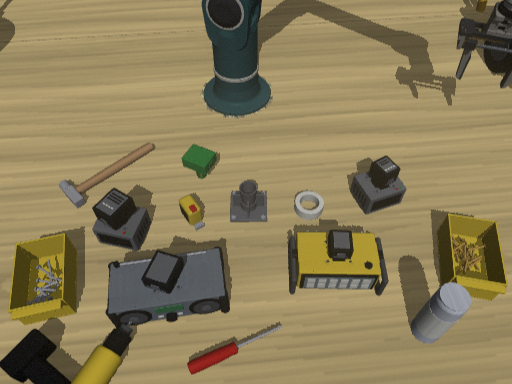

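View pics/side0.png

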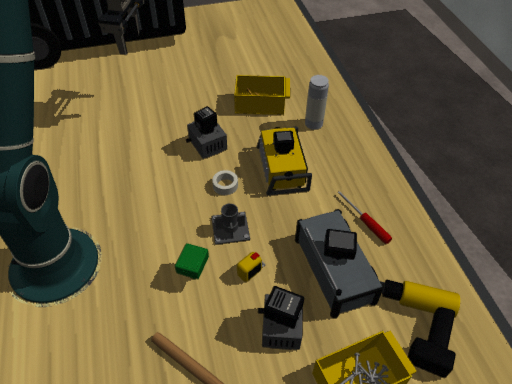

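The scene view shows:
- Light at (340,260) holding a slim flat pack at (341,243).
- Radio at (168,285) holding the wide flat pack at (162,270).
- Chargers at (120,220), wide charged pack, and (378,185), slim charged pack.
- Empty holder at (249,200).

The green look-alike is at (199,160).

```bash
cat > h.py <<'E'
import numpy as np,cv2
def cloud(f):
    K=f['camera_matrix'];d=f['d'];v,u=np.nonzero(d>0);z=d[v,u]
    c=np.stack([(u-K[0,2])/K[0,0]*z,(v-K[1,2])/K[1,1]*z,z],1)
    return (c-f['t'])@f['R'],u,v
def rect(p):
    (c,s,a)=cv2.minAreaRect((p[:,:2]*1000).astype(np.float32))
    return np.round(c,1),np.round(s,1),round(a,1)
E
python3 - <<'E'
from h import *
B={'scene':dict(light=(315,225,365,262),radio=(138,245,190,295),chL=(92,185,138,232),chR=(365,152,402,190),holder=(225,175,272,225)),
'side':dict(light=(270,128,298,156),radio=(320,225,362,262),chL=(260,282,308,328),chR=(192,105,220,135),holder=(208,200,252,245))}
for n in B:
    f=np.load(f'pics/{n}0.npz');P,u,v=cloud(f)
    for k,(a,b,c,d) in B[n].items():
        m=(u>=a)&(u<=c)&(v>=b)&(v<=d)
        q=P[m];zr=(.068,.09) if k=='holder' else (.120,.137)
        q=q[(q[:,2]>zr[0])&(q[:,2]<zr[1])]
        print(n,k,len(q),q.mean(0).round(4),np.percentile(q[:,2],90).round(4),rect(q))
E
```

```text
scene light 528 [0.6476 0.1685 0.1279] 0.1302 (array([645.4, 170. ]), array([45.9, 53.4]), 81.9)
scene radio 996 [ 0.6737 -0.19    0.1282] 0.1303 (array([ 670.9, -190.6]), array([59. , 71.4]), 66.5)
scene chL 728 [ 0.504  -0.3045  0.1273] 0.1296 (array([ 501. , -305.5]), array([60., 70.]), 51.9)
scene chR 369 [0.4588 0.3184 0.1269] 0.1294 (array([455.9, 319.7]), array([52.7, 46.9]), 23.9)
scene holder 142 [ 0.4506 -0.0038  0.0755] 0.08 (array([451.3,  -3.4]), array([41.7, 42.5]), 65.0)
side light 251 [0.6418 0.1651 0.1272] 0.1302 (array([643. , 168.5]), array([51. , 53.2]), 82.4)
side radio 690 [ 0.6679 -0.1951  0.1278] 0.1305 (array([ 669.2, -192.3]), array([61.4, 70.3]), 65.1)
side chL 882 [ 0.4978 -0.3095  0.1272] 0.1297 (array([ 498.4, -307.1]), array([60.4, 70.7]), 51.6)
side chR 216 [0.4534 0.3147 0.1263] 0.1292 (array([453.5, 317.6]), array([51.6, 49. ]), 27.2)
side holder 124 [ 0.4498 -0.0045  0.0749] 0.0792 (array([449.9,  -4. ]), array([46.4, 40.6]), 76.4)
```

```bash
cat >> h.py <<'E'
def to(x,y,z,yaw,s=None):
    """tool turn (rad), then shift in the turned tool axes (m), to bring TCP to x,y,z with closing line at yaw (deg)"""
    if s is None:
        from rig import robot; s=robot.state()
    R=s['tool_rot'];p=s['tcp_pos'];c=np.degrees(np.arctan2(R[1,1],R[0,1]))
    t=(yaw-c+90)%180-90
    a=np.radians(c+t);Y=np.array([np.cos(a),np.sin(a),0]);X=np.array([-Y[1],Y[0],0])
    if (R[:,0]@np.array([-R[1,1],R[0,1],0]))<0: X=-X
    D=np.array([x,y,z])-p
    print('yaw',round(c,2),'turn',round(-np.radians(t),4),'dx',round(D@X,4),'dy',round(D@Y,4),'dz',round(-D[2],4),'F',np.round(s['wrist_force'],1),'w',round(s['gripper_width'],4),'t',s['time'])
def look(n,box,zr,name=None):
    from rig import robot
    p=robot.camera_params(n);im,d=robot.grab_frame(n)
    if name: cv2.imwrite(f'pics/{name}.png',im[:,:,::-1])
    P,u,v=cloud(dict(d=d,**p))
    x,y,r=box
    q=P[(np.hypot(P[:,0]-x,P[:,1]-y)<r)&(P[:,2]>zr[0])&(P[:,2]<zr[1])]
    print(n,len(q),q[:,2].mean().round(4) if len(q) else '',rect(q) if len(q)>5 else '')
E
python3 -c "
from h import *
to(.644,.169,.28,82)"
```

```text
yaw 64.11 turn -0.3122 dx -0.4146 dy -0.3613 dz 0.0219 F [-0.4 -1.1  0.1] w 0.092 t 0.15
```

Call:
{"name": "arm_command", "arguments": {"rows": [0,0,0,-0.156,0.0919,0,0,0,-0.156,0.0919,-0.0346,-0.0301,0.0018,0,0.0919,-0.0346,-0.0301,0.0018,0,0.0919,-0.0346,-0.0301,0.0018,0,0.0919,-0.0346,-0.0301,0.0018,0,0.0919,-0.0346,-0.0301,0.0018,0,0.0919,-0.0346,-0.0301,0.0018,0,0.0919,-0.0346,-0.0301,0.0018,0,0.0919,-0.0346,-0.0301,0.0018,0,0.0919,-0.0346,-0.0301,0.0018,0,0.0919,-0.0346,-0.0301,0.0018,0,0.0919,-0.0346,-0.0301,0.0018,0,0.0919,-0.0346,-0.0301,0.0018,0,0.0919,0,0,0,0,0.0919]}}

```text
time: 2.02
tcp_pos: [0.6466, 0.1642, 0.2803]
tool_rot: [[-0.989, 0.146, 0.0], [0.146, 0.989, -0.003], [-0.001, -0.003, -1.0]]
wrist_force: [-0.3, -0.0, -0.0]
gripper_width: 0.092
finger_force: 0.0
```

```bash
python3 -c "
from h import *
look('wrist',(.644,.169,.05),(.120,.14),'w1')
to(.644,.169,.182,82)"
```

```text
wrist 2948 0.1288 (array([643.1, 169.5]), array([46. , 52.1]), 80.9)
yaw 81.78 turn -0.0038 dx 0.0014 dy 0.0016 dz 0.0984 F [0.1 0.6 0.1] w 0.0916 t 2.075
```

View pics/w1.png

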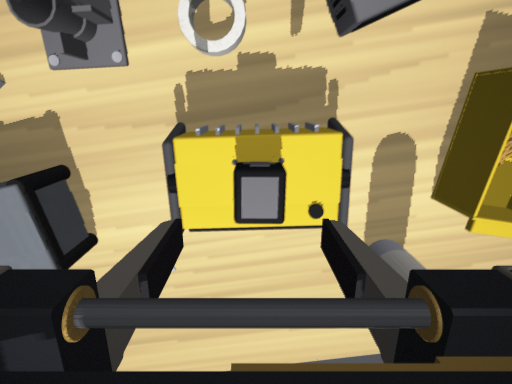

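Wrist view: the slim flat pack is at (259,195) in the light's well. The gripper is aligned, and the bottle is at (400,260).

```bash
python3 -c "
from h import *
f=np.load('pics/scene0.npz');P,u,v=cloud(f);m=(u>410)&(u<470)&(v>280)&(v<342)&(P[:,2]>.03);print(P[m].min(0),P[m].max(0))
to(.6431,.1695,.182,81.3)"
```

```text
[0.71301962 0.29996783 0.03001692] [0.82973719 0.44072038 0.17246653]
yaw 81.78 turn 0.0085 dx 0.0024 dy 0.0019 dz 0.0984 F [0.1 0.6 0.1] w 0.0916 t 2.075
```

Clear. Descend, grip, then lift.

Call:
{"name": "arm_command", "arguments": {"rows": [0.0024,0.0019,0.02,0.0085,0.0919,0,0,0.02,0,0.0919,0,0,0.02,0,0.0919,0,0,0.02,0,0.0919,0,0,0.012,0,0.0919,0,0,0.006,0,0.0919,0,0,0,0,0.07,0,0,0,0,0.055,0,0,0,0,0.04,0,0,0,0,0.04,0,0,0,0,0.04,0,0,0,0,0.04,0,0,0,0,0.04], "squeeze": 30}}

```text
time: 3.7
tcp_pos: [0.6426, 0.1713, 0.1834]
tool_rot: [[-0.989, 0.148, 0.0], [0.148, 0.989, 0.0], [-0.0, 0.0, -1.0]]
wrist_force: [-1.0, -0.8, 2.1]
gripper_width: 0.0456
finger_force: 30.1
```

Call:
{"name": "arm_command", "arguments": {"rows": [0,0,-0.005,0,0.04,0,0,-0.01,0,0.04,0,0,-0.015,0,0.04,0,0,-0.02,0,0.04,0,0,-0.02,0,0.04,0,0,-0.02,0,0.04,0,0,-0.02,0,0.04,0,0,0,0,0.04]}}

```text
time: 4.7
tcp_pos: [0.6433, 0.1717, 0.2956]
tool_rot: [[-0.989, 0.148, 0.004], [0.148, 0.989, 0.001], [-0.004, 0.002, -1.0]]
wrist_force: [0.3, 0.2, -2.1]
gripper_width: 0.0454
finger_force: 30.0
```

```bash
python3 -c "
from h import *
look('side',(.643,.17,.035),(.20,.25),'s1')
look('wrist',(.643,.17,.035),(.20,.25),'w2')
look('wrist',(.643,.17,.03),(.085,.1))
to(.4506,-.0037,.285,81.3)"
```

```text
side 191 0.2264 (array([633.8, 158.2]), array([36.3, 63.6]), 43.4)
wrist 9210 0.237 (array([641.7, 170.2]), array([67.1, 51.3]), 81.1)
wrist 325 0.0932 (array([639.9, 169.8]), array([42.7, 35.2]), 81.6)
yaw 81.5 turn 0.0036 dx 0.1628 dy -0.202 dz 0.0073 F [-0.1  0.4 -2.5] w 0.0455 t 4.85
```

View pics/w2.png

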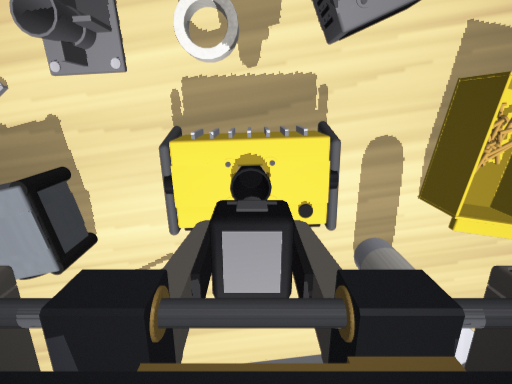

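Pack held upright at (252,255); the empty light well is visible at (252,185). I'll move near the holder and look once with a clear view.

Call:
{"name": "arm_command", "arguments": {"rows": [0.01,-0.02,0.001,0.0036,0.04,0.01,-0.02,0.001,0,0.04,0.01,-0.02,0.001,0,0.04,0.01,-0.02,0.001,0,0.04,0.01,-0.02,0.001,0,0.04,0.01,-0.02,0.001,0,0.04,0.01,-0.02,0.001,0,0.04,0.01,-0.02,0.0,0,0.04,0.01,-0.02,0,0,0.04,0.01,-0.022,0,0,0.04,0,0,0,0,0.04,0,0,0,0,0.04]}}

```text
time: 6.35
tcp_pos: [0.5135, -0.0126, 0.2864]
tool_rot: [[-0.989, 0.151, 0.001], [0.151, 0.989, 0.001], [-0.001, 0.001, -1.0]]
wrist_force: [-0.5, -0.5, -1.4]
gripper_width: 0.0459
finger_force: 30.0
```

```bash
python3 -c "
from h import *
look('wrist',(.4506,-.0037,.03),(.073,.083),'w3')
look('wrist',(.4506,-.0037,.03),(.077,.083),'w3')
look('wrist',(.6431,.1695,.03),(.09,.098))
to(.4506,-.0037,.285,81.3)"
```

```text
wrist 480 0.0788 (array([450. ,  -4.7]), array([42.5, 42.6]), 8.3)
wrist 407 0.0794 (array([450. ,  -4.7]), array([42.5, 42.6]), 49.9)
wrist 295 0.0934 (array([637.7, 174.8]), array([44.6, 25.8]), 49.3)
yaw 81.37 turn 0.0013 dx 0.0635 dy -0.001 dz 0.0011 F [ 0.2  1.5 -2.6] w 0.046 t 6.5
```

View pics/w3.png

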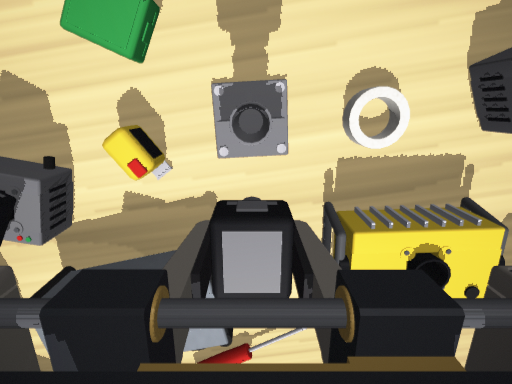

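The holder is at (250,122) in the view, in the clear at (0.450, -0.005).

Call:
{"name": "arm_command", "arguments": {"rows": [0.01,-0.0003,0,0,0.04,0.018,-0.0005,0,0,0.04,0.018,-0.0005,0,0,0.04,0.012,-0.0005,0,0,0.04,0.0061,0,0.005,0,0.04,0,0,0.015,0,0.04,0,0,0.02,0,0.04,0,0,0.02,0,0.04,0,0,0.01,0,0.04,0,0,0,0,0.04]}}

```text
time: 7.75
tcp_pos: [0.4493, -0.0053, 0.2151]
tool_rot: [[-0.988, 0.151, -0.002], [0.151, 0.988, -0.0], [0.002, -0.001, -1.0]]
wrist_force: [-0.8, -0.0, -1.3]
gripper_width: 0.0456
finger_force: 30.0
```

```bash
python3 -c "
from h import *
to(.450,-.0047,.1684,81.3)
to(.450,-.0047,.1684,81.3)"
```

```text
yaw 81.29 turn -0.0002 dx -0.0006 dy 0.0007 dz 0.0467 F [-0.8 -0.  -1.3] w 0.0456 t 7.75
yaw 81.29 turn -0.0002 dx -0.0006 dy 0.0007 dz 0.0467 F [-0.8 -0.  -1.3] w 0.0456 t 7.75
```

Call:
{"name": "arm_command", "arguments": {"rows": [0,0,0.008,0,0.04,0,0,0.008,0,0.04,0,0,0.008,0,0.04,0,0,0.008,0,0.04,0,0,0.006,0,0.04,0,0,0.003,0,0.04,0,0,0.002,0,0.04,0,0,0,0,0.04]}}

```text
time: 8.75
tcp_pos: [0.4495, -0.0052, 0.1731]
tool_rot: [[-0.988, 0.151, 0.0], [0.151, 0.988, 0.0], [-0.0, 0.0, -1.0]]
wrist_force: [-0.0, -0.5, -1.2]
gripper_width: 0.0458
finger_force: 30.0
```

Call:
{"name": "arm_command", "arguments": {"rows": [0,0,0.002,0,0.04,0,0,0.001,0,0.04,0,0,0,0,0.04]}}

```text
time: 9.12
tcp_pos: [0.4496, -0.005, 0.1701]
tool_rot: [[-0.988, 0.151, 0.0], [0.151, 0.988, 0.0], [-0.0, 0.0, -1.0]]
wrist_force: [-0.1, 2.3, -2.3]
gripper_width: 0.0458
finger_force: 30.0
```

Call:
{"name": "arm_command", "arguments": {"rows": [0,0,0.001,0,0.04,0,0,0.0005,0,0.04,0,0,0,0,0.04]}}

```text
time: 9.5
tcp_pos: [0.4495, -0.0049, 0.1686]
tool_rot: [[-0.989, 0.151, 0.0], [0.151, 0.989, 0.0], [0.0, 0.0, -1.0]]
wrist_force: [0.2, 4.3, -1.2]
gripper_width: 0.046
finger_force: 30.0
```

Call:
{"name": "arm_command", "arguments": {"rows": [0,0,0.001,0,0.04,0,0,0,0,0.04]}}

```text
time: 9.75
tcp_pos: [0.4496, -0.0049, 0.1682]
tool_rot: [[-0.989, 0.151, 0.0], [0.151, 0.989, 0.001], [0.0, 0.001, -1.0]]
wrist_force: [-2.7, 3.4, 7.2]
gripper_width: 0.0459
finger_force: 30.2
```

Seated (Fz up 8 N). Release, rise.

Call:
{"name": "arm_command", "arguments": {"rows": [0,0,0,0,0.05,0,0,0,0,0.06,0,0,0,0,0.0919,0,0,0,0,0.0919,0,0,0,0,0.0919,0,0,-0.01,0,0.0919,0,0,-0.025,0,0.0919,0,0,-0.03,0,0.0919,0,0,-0.03,0,0.0919,0,0,-0.02,0,0.0919,0,0,0,0,0.0919]}}

```text
time: 11.12
tcp_pos: [0.4503, -0.0052, 0.2844]
tool_rot: [[-0.988, 0.151, 0.004], [0.151, 0.988, 0.0], [-0.004, 0.001, -1.0]]
wrist_force: [-0.7, -0.3, -0.7]
gripper_width: 0.0918
finger_force: 0.0
```

```bash
python3 -c "
from h import *
look('wrist',(.45,-.0047,.045),(.105,.125),'w4')
to(.4997,-.3063,.28,51.8)"
```

```text
wrist 2534 0.1138 (array([450.1,  -5.9]), array([46.1, 51.4]), 80.9)
yaw 81.3 turn 0.5148 dx -0.2256 dy -0.2056 dz 0.0032 F [ 0.2  0.3 -0.6] w 0.0921 t 11.175
```

Call:
{"name": "arm_command", "arguments": {"rows": [0,0,0,0.1716,0.0919,0,0,0,0.1716,0.0919,0,0,0,0.1716,0.0919,-0.02,-0.018,0,0,0.0919,-0.0376,-0.0344,0,0,0.0919,-0.0376,-0.0344,0,0,0.0919,-0.0376,-0.0344,0,0,0.0919,-0.0376,-0.0344,0,0,0.0919,-0.0376,-0.0344,0,0,0.0919,-0.0176,-0.0156,0,0,0.0919,0,0,0,0,0.0919,0,0,0,0,0.0919]}}

```text
time: 12.68
tcp_pos: [0.4994, -0.3048, 0.2816]
tool_rot: [[-0.787, 0.618, -0.002], [0.618, 0.787, 0.002], [0.002, 0.0, -1.0]]
wrist_force: [0.1, 0.4, -0.5]
gripper_width: 0.0917
finger_force: 0.0
```

```bash
python3 -c "
from h import *
look('wrist',(.4997,-.3063,.055),(.120,.137),'w5')
to(.4997,-.3063,.173,51.8)"
```

```text
wrist 4816 0.1281 (array([ 498.5, -306.6]), array([58. , 69.2]), 51.9)
yaw 51.9 turn 0.0018 dx -0.0012 dy -0.0013 dz 0.1089 F [ 0.2 -0.5  0.1] w 0.0917 t 12.725
```

View pics/w5.png

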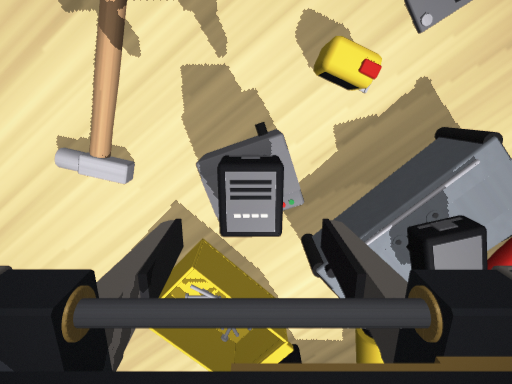

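The wide charged pack is at (250,195), centred between the fingers. The radio's corner at (320,255) is near one finger, so I'll check clearance there.

```bash
cat >> h.py <<'E'
def clear(x,y,yaw):
    a=np.radians(yaw);Y=np.array([np.cos(a),np.sin(a)]);X=np.array([-Y[1],Y[0]])
    for n in('scene0','side0'):
        P,_,_=cloud(np.load(f'pics/{n}.npz'));q=P[:,:2]-[x,y];l=q@Y;w=q@X
        for s in(1,-1):
            m=(l*s>.038)&(l*s<.068)&(abs(w)<.016)
            print(n,s,m.sum(),P[m][:,2].max().round(3) if m.any() else '')
E
python3 -c "
from h import *
print('chL');clear(.4985,-.3066,51.9)
print('radio');clear(.6695,-.1915,65.5)
print('chR');clear(.4545,.3185,115)
print('light w wide');clear(.6435,.1695,51.9)
to(.4985,-.3066,.177,51.9)"
```

```text
chL
scene0 1 324 0.068
scene0 -1 0 
side0 1 0 
side0 -1 398 0.069
radio
scene0 1 219 0.084
scene0 -1 139 0.085
side0 1 21 0.084
side0 -1 154 0.084
chR
scene0 1 5 0.067
scene0 -1 281 0.068
side0 1 6 0.066
side0 -1 247 0.068
light w wide
scene0 1 196 0.085
scene0 -1 176 0.084
side0 1 11 0.084
side0 -1 98 0.084
yaw 51.9 turn 0.0 dx -0.0004 dy -0.0023 dz 0.1049 F [ 0.2 -0.5  0.1] w 0.0917 t 12.725
```

Call:
{"name": "arm_command", "arguments": {"rows": [-0.0004,-0.0023,0.02,0,0.0919,0,0,0.02,0,0.0919,0,0,0.02,0,0.0919,0,0,0.02,0,0.0919,0,0,0.015,0,0.0919,0,0,0.0099,0,0.0919,0,0,0,0,0.08,0,0,0,0,0.065,0,0,0,0,0.05,0,0,0,0,0.05,0,0,0,0,0.05,0,0,0,0,0.05], "squeeze": 40}}

```text
time: 14.22
tcp_pos: [0.4993, -0.308, 0.1783]
tool_rot: [[-0.786, 0.618, 0.002], [0.618, 0.786, 0.0], [-0.001, 0.001, -1.0]]
wrist_force: [1.9, 2.0, 5.3]
gripper_width: 0.0578
finger_force: 40.0
```

Call:
{"name": "arm_command", "arguments": {"rows": [0,0,-0.005,0,0.05,0,0,-0.01,0,0.05,0,0,-0.015,0,0.05,0,0,-0.02,0,0.05,0,0,-0.02,0,0.05,0,0,-0.02,0,0.05,0,0,-0.02,0,0.05,0,0,-0.01,0,0.05,0,0,0,0,0.05]}}

```text
time: 15.35
tcp_pos: [0.4981, -0.3088, 0.2984]
tool_rot: [[-0.785, 0.619, 0.001], [0.619, 0.785, -0.001], [-0.001, -0.0, -1.0]]
wrist_force: [0.5, 0.8, -5.5]
gripper_width: 0.0577
finger_force: 40.0
```

```bash
python3 -c "
from h import *
look('wrist',(.4985,-.3066,.03),(.07,.082),'w6')
to(.6433,.1695,.30,51.9)"
```

```text
wrist 154 0.0789 (array([ 489.2, -298.8]), array([40.8, 17.7]), 51.5)
yaw 51.77 turn -0.0022 dx 0.1806 dy 0.4658 dz -0.0024 F [ 0.3  0.4 -5. ] w 0.0576 t 15.4
```

Call:
{"name": "arm_command", "arguments": {"rows": [0.006,0.022,0,0,0.05,0.01,0.038,0,0,0.05,0.01,0.04,0,0,0.05,0.01,0.04,0,0,0.05,0.01,0.04,0,0,0.05,0.01,0.04,0,0,0.05,0.01,0.04,0,0,0.05,0.01,0.04,0,0,0.05,0.01,0.04,0,0,0.05,0.01,0.04,0,0,0.05,0.01,0.04,0,0,0.05,0.01,0.03,0,0,0.05,0.005,0.016,0,0,0.05,0,0,0,0,0.05,0,0,0,0,0.05]}}

```text
time: 17.27
tcp_pos: [0.6914, 0.1303, 0.2974]
tool_rot: [[-0.784, 0.62, -0.001], [0.62, 0.784, -0.002], [-0.0, -0.002, -1.0]]
wrist_force: [-0.5, 0.3, -5.7]
gripper_width: 0.0578
finger_force: 40.0
```

```bash
python3 -c "
from h import *
look('wrist',(.6433,.1695,.03),(.088,.1),'w7')
to(.6433,.1695,.247,51.9)"
```

```text
wrist 485 0.0937 (array([644.1, 169.2]), array([41.8, 41.7]), 51.6)
yaw 51.64 turn -0.0045 dx 0.0622 dy 0.0012 dz 0.0506 F [-0.6  0.3 -4.3] w 0.0575 t 17.325
```

View pics/w7.png

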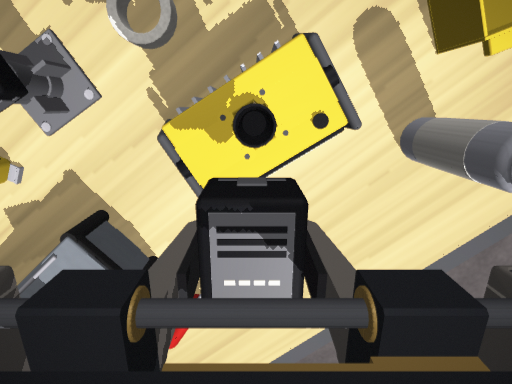

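The well is at (255,125) in the view, unobstructed. The pack is held upright.

Call:
{"name": "arm_command", "arguments": {"rows": [0.008,0.0013,0,-0.0045,0.05,0.016,0,0,0,0.05,0.018,0,0,0,0.05,0.013,0,0,0,0.05,0.0065,0,0.005,0,0.05,0,0,0.015,0,0.05,0,0,0.02,0,0.05,0,0,0.0125,0,0.05,0,0,0,0,0.05,0,0,0,0,0.05]}}

```text
time: 18.58
tcp_pos: [0.6444, 0.1714, 0.2454]
tool_rot: [[-0.788, 0.615, 0.001], [0.615, 0.788, 0.0], [-0.0, 0.0, -1.0]]
wrist_force: [-0.3, -0.3, -4.6]
gripper_width: 0.0581
finger_force: 40.0
```

```bash
python3 -c "
from h import *
to(.6439,.1692,.1933,51.9)"
```

```text
yaw 52.04 turn 0.0024 dx -0.0009 dy -0.002 dz 0.0521 F [-0.3 -0.3 -4.6] w 0.0581 t 18.575
```

Call:
{"name": "arm_command", "arguments": {"rows": [-0.0006,-0.0014,0,0,0.05,0,0,0.008,0,0.05,0,0,0.008,0,0.05,0,0,0.008,0,0.05,0,0,0.008,0,0.05,0,0,0.008,0,0.05,0,0,0.005,0,0.05,0,0,0.002,0,0.05,0,0,0.001,0,0.05,0,0,0,0,0.05]}}

```text
time: 19.82
tcp_pos: [0.6437, 0.1701, 0.1974]
tool_rot: [[-0.789, 0.615, 0.0], [0.615, 0.789, 0.0], [-0.0, 0.0, -1.0]]
wrist_force: [-0.1, -0.1, -4.7]
gripper_width: 0.0577
finger_force: 40.0
```

Call:
{"name": "arm_command", "arguments": {"rows": [0,0,0.0015,0,0.05,0,0,0.0005,0,0.05,0,0,0,0,0.05]}}

```text
time: 20.2
tcp_pos: [0.6437, 0.17, 0.1953]
tool_rot: [[-0.789, 0.615, 0.0], [0.615, 0.789, 0.0], [-0.0, 0.0, -1.0]]
wrist_force: [0.4, -0.3, -5.0]
gripper_width: 0.058
finger_force: 40.0
```

Call:
{"name": "arm_command", "arguments": {"rows": [0,0,0.001,0,0.05,0,0,0.0005,0,0.05,0,0,0,0,0.05]}}

```text
time: 20.58
tcp_pos: [0.6438, 0.17, 0.1938]
tool_rot: [[-0.789, 0.615, 0.001], [0.615, 0.789, -0.0], [-0.0, 0.0, -1.0]]
wrist_force: [0.3, -0.6, -4.9]
gripper_width: 0.0578
finger_force: 40.0
```

Call:
{"name": "arm_command", "arguments": {"rows": [0,0,0.0008,0,0.05,0,0,0,0,0.05]}}

```text
time: 20.82
tcp_pos: [0.6438, 0.17, 0.1934]
tool_rot: [[-0.789, 0.615, 0.001], [0.615, 0.789, 0.0], [-0.001, 0.0, -1.0]]
wrist_force: [0.3, -1.1, -0.8]
gripper_width: 0.0577
finger_force: 40.0
```

Contact at the expected height. Release and rise.

Call:
{"name": "arm_command", "arguments": {"rows": [0,0,0.0005,0,0.05,0,0,0,0,0.062,0,0,0,0,0.075,0,0,0,0,0.0919,0,0,0,0,0.0919,0,0,-0.01,0,0.0919,0,0,-0.025,0,0.0919,0,0,-0.03,0,0.0919,0,0,-0.025,0,0.0919,0,0,0,0,0.0919]}}

```text
time: 22.08
tcp_pos: [0.6447, 0.1702, 0.2853]
tool_rot: [[-0.789, 0.615, 0.005], [0.615, 0.789, 0.002], [-0.003, 0.004, -1.0]]
wrist_force: [0.4, 0.1, 0.1]
gripper_width: 0.092
finger_force: 0.0
```

```bash
python3 -c "
from h import *
look('wrist',(.6438,.17,.055),(.13,.155))
to(.670,-.1915,.283,65.7)"
```

```text
wrist 5320 0.143 (array([641.9, 170.3]), array([58.1, 69. ]), 51.9)
yaw 52.05 turn -0.2382 dx -0.1727 dy -0.3188 dz 0.0004 F [ 0.4  0.1 -0.6] w 0.092 t 22.125
```

Call:
{"name": "arm_command", "arguments": {"rows": [0,0,0,-0.1191,0.0919,0,0,0,-0.1191,0.0919,-0.01,-0.018,0,0,0.0919,-0.0204,-0.0376,0,0,0.0919,-0.0204,-0.0376,0,0,0.0919,-0.0204,-0.0376,0,0,0.0919,-0.0204,-0.0376,0,0,0.0919,-0.0204,-0.0376,0,0,0.0919,-0.0204,-0.0376,0,0,0.0919,-0.0204,-0.0376,0,0,0.0919,-0.0204,-0.0376,0,0,0.0919,0,0,0,0,0.0919,0,0,0,0,0.0919]}}

```text
time: 23.75
tcp_pos: [0.6696, -0.1922, 0.2816]
tool_rot: [[-0.911, 0.413, -0.001], [0.413, 0.911, 0.001], [0.001, 0.0, -1.0]]
wrist_force: [-0.0, 0.6, 0.4]
gripper_width: 0.0918
finger_force: 0.0
```

```bash
python3 -c "
from h import *
look('wrist',(.67,-.1915,.055),(.120,.137))
to(.67,-.1915,.182,65.7)"
```

```text
wrist 4883 0.129 (array([ 669.2, -192. ]), array([58.1, 70.1]), 65.8)
yaw 65.69 turn -0.0001 dx -0.0002 dy -0.0005 dz 0.0998 F [-0.5  0.1 -0.6] w 0.092 t 23.8
```

Call:
{"name": "arm_command", "arguments": {"rows": [0.0003,-0.0008,0.02,0,0.0919,0,0,0.02,0,0.0919,0,0,0.02,0,0.0919,0,0,0.02,0,0.0919,0,0,0.012,0,0.0919,0,0,0.0065,0,0.0919,0,0,0,0,0.08,0,0,0,0,0.065,0,0,0,0,0.05,0,0,0,0,0.05,0,0,0,0,0.05,0,0,0,0,0.05]}}

```text
time: 25.3
tcp_pos: [0.67, -0.1923, 0.1846]
tool_rot: [[-0.911, 0.411, 0.001], [0.411, 0.911, 0.0], [-0.001, 0.001, -1.0]]
wrist_force: [-0.5, 1.0, 3.9]
gripper_width: 0.0579
finger_force: 40.0
```

Call:
{"name": "arm_command", "arguments": {"rows": [0,0,-0.005,0,0.05,0,0,-0.01,0,0.05,0,0,-0.015,0,0.05,0,0,-0.02,0,0.05,0,0,-0.02,0,0.05,0,0,-0.02,0,0.05,0,0,-0.02,0,0.05,0,0,0,0,0.05]}}

```text
time: 26.3
tcp_pos: [0.6705, -0.1927, 0.2965]
tool_rot: [[-0.911, 0.411, 0.004], [0.411, 0.911, -0.001], [-0.004, 0.001, -1.0]]
wrist_force: [0.4, 0.3, -2.0]
gripper_width: 0.0577
finger_force: 40.0
```

```bash
python3 -c "
from h import *
look('wrist',(.669,-.192,.03),(.085,.1),'w8')
to(.4987,-.3066,.29,65.7)"
```

```text
wrist 183 0.0937 (array([ 659.1, -186.9]), array([40.6, 19.2]), 62.4)
yaw 65.7 turn 0.0001 dx 0.109 dy -0.1745 dz 0.0048 F [ 0.6  0.1 -3.2] w 0.0579 t 26.35
```

Call:
{"name": "arm_command", "arguments": {"rows": [0.004,-0.012,0.001,0,0.05,0.006,-0.025,0.001,0,0.05,0.007,-0.03,0.001,0,0.05,0.007,-0.03,0.001,0,0.05,0.007,-0.03,0,0,0.05,0.007,-0.03,0,0,0.05,0.007,-0.0175,0,0,0.05,0,0,0,0,0.05,0,0,0,0,0.05]}}

```text
time: 27.48
tcp_pos: [0.5575, -0.3318, 0.2898]
tool_rot: [[-0.912, 0.41, 0.001], [0.41, 0.912, 0.001], [-0.0, 0.001, -1.0]]
wrist_force: [-0.6, 0.3, -3.2]
gripper_width: 0.058
finger_force: 40.0
```

```bash
python3 -c "
from h import *
look('wrist',(.4987,-.3066,.03),(.073,.084),'w9')
to(.4987,-.3066,.222,65.7)"
```

```text
wrist 470 0.0787 (array([ 499.5, -307. ]), array([42.8, 42.5]), 65.9)
yaw 65.83 turn 0.0022 dx 0.0641 dy -0.0017 dz 0.0677 F [-0.4  1.5 -2. ] w 0.0577 t 27.525
```

View pics/w9.png

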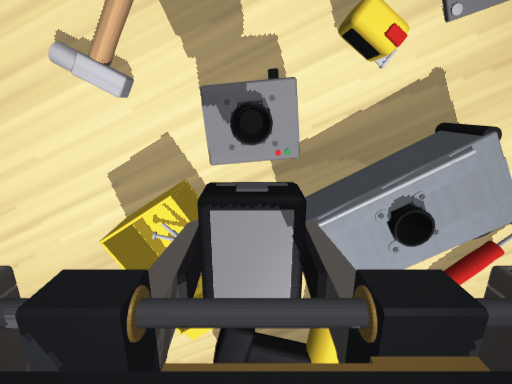

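The charger's empty well is at (251,122) in the view and the radio's empty well at (412,228). The wide flat pack is held upright.

```bash
python3 -c "
from h import *
clear(.4993,-.307,65.8)"
```

```text
scene0 1 304 0.068
scene0 -1 0 
side0 1 0 
side0 -1 386 0.069
```

Call:
{"name": "arm_command", "arguments": {"rows": [0.009,-0.0018,0,0.0022,0.05,0.016,0,0,0,0.05,0.018,0,0,0,0.05,0.013,0,0,0,0.05,0.0068,0,0.005,0,0.05,0,0,0.018,0,0.05,0,0,0.022,0,0.05,0,0,0.018,0,0.05,0,0,0.005,0,0.05,0,0,0,0,0.05,0,0,0,0,0.05]}}

```text
time: 28.9
tcp_pos: [0.4994, -0.3089, 0.2226]
tool_rot: [[-0.911, 0.414, 0.001], [0.414, 0.911, -0.001], [-0.001, -0.0, -1.0]]
wrist_force: [-0.6, -0.2, -2.5]
gripper_width: 0.0575
finger_force: 40.0
```

```bash
python3 -c "
from h import *
to(.4990,-.3068,.1696,65.7)"
```

```text
yaw 65.57 turn -0.0022 dx 0.0012 dy 0.0018 dz 0.053 F [-0.6 -0.2 -2.5] w 0.0575 t 28.9
```

Call:
{"name": "arm_command", "arguments": {"rows": [0.0005,0.0014,0,0,0.05,0,0,0.008,0,0.05,0,0,0.008,0,0.05,0,0,0.008,0,0.05,0,0,0.008,0,0.05,0,0,0.008,0,0.05,0,0,0.005,0,0.05,0,0,0.003,0,0.05,0,0,0.002,0,0.05,0,0,0,0,0.05]}}

```text
time: 30.15
tcp_pos: [0.4991, -0.3072, 0.1719]
tool_rot: [[-0.911, 0.413, 0.0], [0.413, 0.911, -0.0], [-0.0, -0.0, -1.0]]
wrist_force: [0.5, 0.4, -2.2]
gripper_width: 0.0577
finger_force: 40.0
```

Call:
{"name": "arm_command", "arguments": {"rows": [0,0,0.001,0,0.05,0,0,0.0005,0,0.05,0,0,0,0,0.05]}}

```text
time: 30.52
tcp_pos: [0.499, -0.3071, 0.1704]
tool_rot: [[-0.911, 0.413, 0.0], [0.413, 0.911, 0.0], [-0.0, 0.0, -1.0]]
wrist_force: [0.4, 0.1, -2.5]
gripper_width: 0.0575
finger_force: 40.0
```

Call:
{"name": "arm_command", "arguments": {"rows": [0,0,0.0008,0,0.05,0,0,0,0,0.05]}}

```text
time: 30.78
tcp_pos: [0.4991, -0.3071, 0.1696]
tool_rot: [[-0.911, 0.413, 0.0], [0.413, 0.911, -0.0], [-0.0, 0.0, -1.0]]
wrist_force: [0.2, 1.0, -2.3]
gripper_width: 0.0579
finger_force: 40.0
```

Call:
{"name": "arm_command", "arguments": {"rows": [0,0,0.0006,0,0.05,0,0,0,0,0.05]}}

```text
time: 31.02
tcp_pos: [0.4991, -0.3072, 0.1695]
tool_rot: [[-0.91, 0.414, 0.0], [0.414, 0.91, 0.0], [-0.0, 0.0, -1.0]]
wrist_force: [-2.6, 0.2, 4.0]
gripper_width: 0.0577
finger_force: 40.0
```

Seated; release and rise.

Call:
{"name": "arm_command", "arguments": {"rows": [0,0,0,0,0.062,0,0,0,0,0.075,0,0,0,0,0.0919,0,0,0,0,0.0919,0,0,-0.01,0,0.0919,0,0,-0.025,0,0.0919,0,0,-0.03,0,0.0919,0,0,-0.03,0,0.0919,0,0,-0.02,0,0.0919,0,0,0,0,0.0919]}}

```text
time: 32.28
tcp_pos: [0.4997, -0.3076, 0.2862]
tool_rot: [[-0.91, 0.414, 0.004], [0.414, 0.91, -0.002], [-0.004, 0.0, -1.0]]
wrist_force: [-1.1, 0.0, -0.1]
gripper_width: 0.0919
finger_force: 0.0
```

```bash
python3 -c "
from h import *
look('wrist',(.499,-.307,.055),(.105,.125))
to(.4545,.3185,.28,115)"
```

```text
wrist 4265 0.114 (array([ 497.7, -307.6]), array([58. , 69.4]), 65.7)
yaw 65.58 turn -0.8625 dx -0.2239 dy 0.5859 dz 0.0047 F [ 0.4  0.7 -0.3] w 0.0919 t 32.325
```

Call:
{"name": "arm_command", "arguments": {"rows": [0.0101,0.0186,0,0,0.0919,0.02,0.0367,0,0,0.0919,0.02,0.0367,0,0,0.0919,0.02,0.0367,0,0,0.0919,0.02,0.0367,0,0,0.0919,0.02,0.0367,0,0,0.0919,0.02,0.0367,0,0,0.0919,0.02,0.0367,0,0,0.0919,0.02,0.0367,0,0,0.0919,0.02,0.0367,0,0,0.0919,0.02,0.0367,0,0,0.0919,0.02,0.0367,0,0,0.0919,0.02,0.0367,0,0,0.0919,0.02,0.0367,0,0,0.0919,0.02,0.0367,0,0,0.0919,0.0101,0.0186,0,0,0.0919,0,0,0,-0.1725,0.0919,0,0,0,-0.1725,0.0919,0,0,0,-0.1725,0.0919,0,0,0,-0.1725,0.0919]}}

```text
time: 34.83
tcp_pos: [0.4529, 0.318, 0.2833]
tool_rot: [[-0.964, -0.266, -0.001], [-0.266, 0.964, -0.001], [0.002, -0.001, -1.0]]
wrist_force: [-0.2, 0.4, 0.5]
gripper_width: 0.092
finger_force: 0.0
```

Call:
{"name": "arm_command", "arguments": {"rows": [0,0,0,-0.1725,0.0919,0,0,0,0,0.0919,0,0,0,0,0.0919]}}

```text
time: 35.2
tcp_pos: [0.4533, 0.3183, 0.2837]
tool_rot: [[-0.908, -0.42, -0.001], [-0.42, 0.908, -0.001], [0.001, -0.0, -1.0]]
wrist_force: [-0.5, 0.5, -0.1]
gripper_width: 0.0918
finger_force: 0.0
```

```bash
python3 -c "
from h import *
look('wrist',(.4545,.3185,.045),(.120,.137),'w10')
to(.4545,.3185,.177,115)"
```

```text
wrist 2770 0.128 (array([453.6, 319.1]), array([50.9, 46. ]), 24.8)
yaw 114.85 turn -0.0027 dx -0.0011 dy -0.0004 dz 0.1068 F [ 0.2  0.3 -0.1] w 0.0924 t 35.25
```

View pics/w10.png

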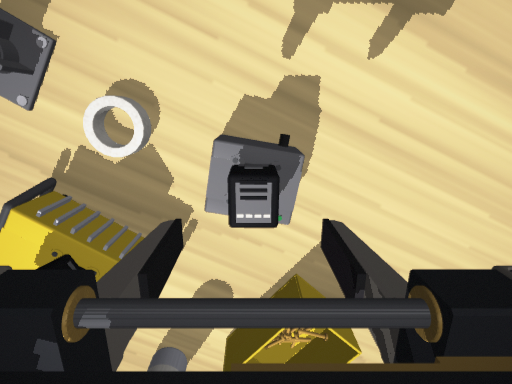

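The slim charged pack is at (253,197), centred between the fingers with nothing near them.

Call:
{"name": "arm_command", "arguments": {"rows": [-0.0004,0.0006,0.02,0,0.0919,0,0,0.02,0,0.0919,0,0,0.02,0,0.0919,0,0,0.02,0,0.0919,0,0,0.017,0,0.0919,0,0,0.009,0,0.0919,0,0,0,0,0.07,0,0,0,0,0.055,0,0,0,0,0.04,0,0,0,0,0.04,0,0,0,0,0.04,0,0,0,0,0.04,0,0,0,0,0.04], "squeeze": 35}}

```text
time: 36.88
tcp_pos: [0.4537, 0.3195, 0.1783]
tool_rot: [[-0.906, -0.423, 0.0], [-0.423, 0.906, 0.0], [-0.0, 0.0, -1.0]]
wrist_force: [0.2, 0.0, 4.0]
gripper_width: 0.046
finger_force: 35.0
```

Call:
{"name": "arm_command", "arguments": {"rows": [0,0,-0.005,0,0.04,0,0,-0.01,0,0.04,0,0,-0.015,0,0.04,0,0,-0.02,0,0.04,0,0,-0.02,0,0.04,0,0,-0.02,0,0.04,0,0,-0.02,0,0.04,0,0,-0.015,0,0.04,0,0,0,0,0.04]}}

```text
time: 38.0
tcp_pos: [0.454, 0.3197, 0.3045]
tool_rot: [[-0.906, -0.422, 0.002], [-0.422, 0.906, 0.002], [-0.003, 0.0, -1.0]]
wrist_force: [0.2, 1.2, -3.2]
gripper_width: 0.0455
finger_force: 35.0
```

```bash
python3 -c "
from h import *
to(.6697,-.192,.30,65.7)
to(.6697,-.192,.30,114.8)"
```

```text
yaw 114.99 turn 0.8603 dx -0.4072 dy -0.3776 dz 0.0045 F [ 0.2  1.2 -3.2] w 0.0455 t 38.0
yaw 114.99 turn 0.0033 dx 0.0189 dy -0.555 dz 0.0045 F [ 0.2  1.2 -3.2] w 0.0455 t 38.0
```

Call:
{"name": "arm_command", "arguments": {"rows": [-0.0015,-0.02,0,0,0.04,-0.003,-0.035,0,0,0.04,-0.003,-0.04,0,0,0.04,-0.003,-0.04,0,0,0.04,-0.003,-0.04,0,0,0.04,-0.003,-0.04,0,0,0.04,-0.003,-0.04,0,0,0.04,-0.003,-0.04,0,0,0.04,-0.003,-0.04,0,0,0.04,-0.003,-0.04,0,0,0.04,-0.003,-0.04,0,0,0.04,-0.003,-0.04,0,0,0.04,-0.003,-0.04,0,0,0.04,-0.003,-0.035,0,0,0.04,-0.0015,-0.025,0,0,0.04,0,0,0,0,0.04,0,0,0,0,0.04]}}

```text
time: 40.12
tcp_pos: [0.7257, -0.1645, 0.3019]
tool_rot: [[-0.906, -0.423, -0.002], [-0.423, 0.906, 0.002], [0.001, 0.002, -1.0]]
wrist_force: [0.3, 0.9, -2.4]
gripper_width: 0.0461
finger_force: 35.0
```

```bash
python3 -c "
from h import *
look('wrist',(.6697,-.192,.03),(.088,.1),'w11')
to(.6697,-.192,.246,115)"
```

```text
wrist 470 0.0938 (array([ 670.2, -192.2]), array([42.4, 42.5]), 24.9)
yaw 115.1 turn 0.0017 dx 0.0627 dy -0.0017 dz 0.0564 F [-0.4  0.1 -2.4] w 0.0455 t 40.175
```

View pics/w11.png

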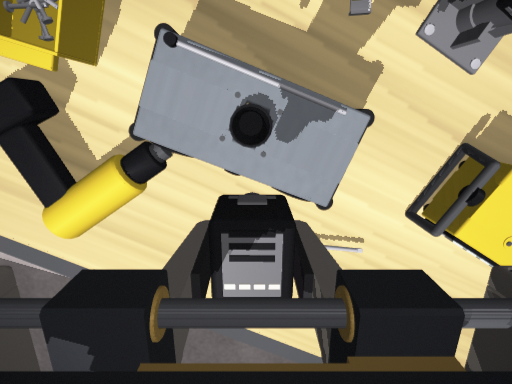

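The radio's well is at (251,125) in the view, clear. The pack is upright.

Call:
{"name": "arm_command", "arguments": {"rows": [0.009,-0.002,0,0,0.04,0.016,0,0,0,0.04,0.018,0,0,0,0.04,0.013,0,0,0,0.04,0.0064,0,0.005,0,0.04,0,0,0.018,0,0.04,0,0,0.018,0,0.04,0,0,0.012,0,0.04,0,0,0.003,0,0.04,0,0,0,0,0.04,0,0,0,0,0.04]}}

```text
time: 41.55
tcp_pos: [0.6709, -0.1941, 0.2478]
tool_rot: [[-0.906, -0.423, 0.001], [-0.423, 0.906, -0.0], [-0.001, -0.001, -1.0]]
wrist_force: [-1.3, -1.3, -2.8]
gripper_width: 0.046
finger_force: 35.0
```

```bash
python3 -c "
from h import *
to(.6701,-.1922,.1933,115)"
```

```text
yaw 115.0 turn -0.0001 dx -0.0 dy 0.0021 dz 0.0545 F [-1.3 -1.3 -2.8] w 0.046 t 41.55
```

Call:
{"name": "arm_command", "arguments": {"rows": [0,0.0015,0.002,0,0.04,0,0,0.008,0,0.04,0,0,0.008,0,0.04,0,0,0.008,0,0.04,0,0,0.008,0,0.04,0,0,0.008,0,0.04,0,0,0.005,0,0.04,0,0,0.003,0,0.04,0,0,0.0015,0,0.04,0,0,0,0,0.04]}}

```text
time: 42.8
tcp_pos: [0.6699, -0.1927, 0.1956]
tool_rot: [[-0.906, -0.423, 0.0], [-0.423, 0.906, -0.0], [-0.0, -0.0, -1.0]]
wrist_force: [-0.0, 0.2, -2.7]
gripper_width: 0.0459
finger_force: 35.0
```

Call:
{"name": "arm_command", "arguments": {"rows": [0,0,0.001,0,0.04,0,0,0.0005,0,0.04,0,0,0,0,0.04]}}

```text
time: 43.18
tcp_pos: [0.6699, -0.1927, 0.194]
tool_rot: [[-0.906, -0.422, 0.0], [-0.422, 0.906, 0.0], [-0.0, -0.0, -1.0]]
wrist_force: [-0.3, 0.6, -2.6]
gripper_width: 0.0458
finger_force: 35.0
```

Call:
{"name": "arm_command", "arguments": {"rows": [0,0,0.0007,0,0.04,0,0,0,0,0.04]}}

```text
time: 43.42
tcp_pos: [0.6699, -0.1927, 0.1934]
tool_rot: [[-0.906, -0.423, 0.0], [-0.423, 0.906, -0.0], [-0.0, -0.0, -1.0]]
wrist_force: [0.2, 0.8, -1.7]
gripper_width: 0.0461
finger_force: 35.0
```

Call:
{"name": "arm_command", "arguments": {"rows": [0,0,0.0006,0,0.04,0,0,0,0,0.04]}}

```text
time: 43.68
tcp_pos: [0.6699, -0.1927, 0.1933]
tool_rot: [[-0.906, -0.422, 0.0], [-0.422, 0.906, -0.0], [-0.0, -0.0, -1.0]]
wrist_force: [-2.2, 0.3, 3.5]
gripper_width: 0.0455
finger_force: 35.0
```

Seated; release and rise.

Call:
{"name": "arm_command", "arguments": {"rows": [0,0,0,0,0.05,0,0,0,0,0.065,0,0,0,0,0.0919,0,0,0,0,0.0919,0,0,0,0,0.0919,0,0,-0.01,0,0.0919,0,0,-0.025,0,0.0919,0,0,-0.03,0,0.0919,0,0,-0.025,0,0.0919,0,0,0,0,0.0919]}}

```text
time: 44.92
tcp_pos: [0.6709, -0.193, 0.2858]
tool_rot: [[-0.906, -0.422, 0.005], [-0.422, 0.906, -0.001], [-0.004, -0.003, -1.0]]
wrist_force: [-0.8, -1.1, 0.3]
gripper_width: 0.0921
finger_force: 0.0
```

```bash
python3 -c "
from h import *
look('wrist',(.67,-.192,.05),(.13,.155))
to(.4501,-.0055,.28,81.0)"
```

```text
wrist 3172 0.1427 (array([ 670.3, -193.1]), array([51.7, 46.1]), 25.0)
yaw 114.99 turn 0.5933 dx 0.2466 dy 0.1505 dz 0.0038 F [ 0.   1.  -0.1] w 0.092 t 44.975
```

Call:
{"name": "arm_command", "arguments": {"rows": [0,0,0,0.1483,0.0919,0,0,0,0.1483,0.0919,0,0,0,0.1483,0.0919,0,0,0,0.1484,0.0919,0.0166,0.0105,0.001,0,0.0919,0.035,0.021,0.001,0,0.0919,0.035,0.021,0.001,0,0.0919,0.035,0.021,0,0,0.0919,0.035,0.021,0,0,0.0919,0.035,0.021,0,0,0.0919,0.035,0.021,0,0,0.0919,0.02,0.014,0,0,0.0919,0,0,0,0,0.0919,0,0,0,0,0.0919]}}

```text
time: 46.72
tcp_pos: [0.4502, -0.006, 0.2793]
tool_rot: [[-0.988, 0.157, -0.0], [0.157, 0.988, -0.0], [0.0, -0.0, -1.0]]
wrist_force: [-0.3, 0.4, 0.9]
gripper_width: 0.092
finger_force: 0.0
```

```bash
python3 -c "
from h import *
look('wrist',(.4501,-.0055,.045),(.105,.125))
to(.4501,-.0055,.1683,81)"
```

```text
wrist 2624 0.1138 (array([450.4,  -5.8]), array([46. , 51.6]), 81.4)
yaw 80.94 turn -0.0011 dx 0.0004 dy 0.0006 dz 0.1111 F [ 0.2 -0.8  0.2] w 0.0918 t 46.775
```

Call:
{"name": "arm_command", "arguments": {"rows": [0,0,0.02,-0.004,0.0919,0,0,0.025,0,0.0919,0,0,0.025,0,0.0919,0,0,0.02,0,0.0919,0,0,0.014,0,0.0919,0,0,0.006,0,0.0919,0,0,0,0,0.07,0,0,0,0,0.055,0,0,0,0,0.04,0,0,0,0,0.04,0,0,0,0,0.04,0,0,0,0,0.04,0,0,0,0,0.04], "squeeze": 30}}

```text
time: 48.4
tcp_pos: [0.45, -0.005, 0.17]
tool_rot: [[-0.988, 0.152, 0.001], [0.152, 0.988, 0.001], [-0.0, 0.001, -1.0]]
wrist_force: [-0.2, 2.6, 3.6]
gripper_width: 0.046
finger_force: 30.0
```

Call:
{"name": "arm_command", "arguments": {"rows": [0,0,-0.005,0,0.04,0,0,-0.01,0,0.04,0,0,-0.015,0,0.04,0,0,-0.02,0,0.04,0,0,-0.025,0,0.04,0,0,-0.025,0,0.04,0,0,-0.02,0,0.04,0,0,0,0,0.04]}}

```text
time: 49.4
tcp_pos: [0.4506, -0.0057, 0.2917]
tool_rot: [[-0.988, 0.153, 0.004], [0.153, 0.988, 0.0], [-0.004, 0.001, -1.0]]
wrist_force: [0.3, 0.6, -2.0]
gripper_width: 0.0457
finger_force: 30.0
```

```bash
python3 -c "
from h import *
to(.4537,.3191,.29,81.2)"
```

```text
yaw 81.21 turn 0.0002 dx 0.0466 dy 0.3214 dz 0.0017 F [ 0.3  0.6 -2. ] w 0.0457 t 49.4
```

Call:
{"name": "arm_command", "arguments": {"rows": [-0.001,0.02,0,0,0.04,-0.001,0.035,0,0,0.04,-0.002,0.04,0,0,0.04,-0.002,0.04,0,0,0.04,-0.002,0.04,0,0,0.04,-0.002,0.04,0,0,0.04,-0.002,0.04,0,0,0.04,-0.002,0.035,0,0,0.04,-0.001,0.0314,0,0,0.04,0,0,0,0,0.04,0,0,0,0,0.04]}}

```text
time: 50.78
tcp_pos: [0.5134, 0.3088, 0.2887]
tool_rot: [[-0.988, 0.153, -0.001], [0.153, 0.988, -0.002], [0.001, -0.002, -1.0]]
wrist_force: [-0.2, 0.2, -1.6]
gripper_width: 0.0455
finger_force: 30.0
```

```bash
python3 -c "
from h import *
look('wrist',(.4537,.3191,.03),(.073,.084))
clear(.454,.319,81.2)
to(.4540,.319,.222,81.2)"
```

```text
wrist 463 0.0788 (array([454.2, 319.1]), array([42.5, 42.6]), 37.7)
scene0 1 69 0.069
scene0 -1 273 0.068
side0 1 0 
side0 -1 251 0.069
yaw 81.15 turn -0.0009 dx 0.0605 dy 0.0014 dz 0.067 F [-0.1 -0.5 -2.4] w 0.0458 t 50.825
```

Call:
{"name": "arm_command", "arguments": {"rows": [0.008,0.0014,0,0,0.04,0.016,0,0,0,0.04,0.018,0,0,0,0.04,0.012,0,0,0,0.04,0.0063,0,0.005,0,0.04,0,0,0.018,0,0.04,0,0,0.022,0,0.04,0,0,0.017,0,0.04,0,0,0.005,0,0.04,0,0,0,0,0.04,0,0,0,0,0.04]}}

```text
time: 52.2
tcp_pos: [0.4547, 0.3207, 0.2233]
tool_rot: [[-0.988, 0.153, 0.001], [0.153, 0.988, 0.001], [-0.001, 0.001, -1.0]]
wrist_force: [-0.0, 0.1, -1.8]
gripper_width: 0.0458
finger_force: 30.0
```

```bash
python3 -c "
from h import *
to(.4541,.3191,.170,81.2)"
```

```text
yaw 81.22 turn 0.0004 dx 0.0003 dy -0.0017 dz 0.0533 F [-0.   0.1 -1.8] w 0.0458 t 52.2
```

Call:
{"name": "arm_command", "arguments": {"rows": [0.0002,-0.0012,0.002,0,0.04,0,0,0.008,0,0.04,0,0,0.008,0,0.04,0,0,0.008,0,0.04,0,0,0.008,0,0.04,0,0,0.008,0,0.04,0,0,0.005,0,0.04,0,0,0.002,0,0.04,0,0,0.001,0,0.04,0,0,0,0,0.04]}}

```text
time: 53.45
tcp_pos: [0.454, 0.3194, 0.1729]
tool_rot: [[-0.988, 0.153, 0.0], [0.153, 0.988, 0.0], [-0.0, 0.0, -1.0]]
wrist_force: [-0.1, 0.2, -1.5]
gripper_width: 0.0458
finger_force: 30.0
```

Call:
{"name": "arm_command", "arguments": {"rows": [0,0,0.001,0,0.04,0,0,0.0005,0,0.04,0,0,0,0,0.04]}}

```text
time: 53.82
tcp_pos: [0.4539, 0.3193, 0.1712]
tool_rot: [[-0.988, 0.153, 0.0], [0.153, 0.988, -0.0], [-0.0, -0.0, -1.0]]
wrist_force: [-0.8, 0.4, -2.2]
gripper_width: 0.0463
finger_force: 30.0
```

Call:
{"name": "arm_command", "arguments": {"rows": [0,0,0.001,0,0.04,0,0,0,0,0.04]}}

```text
time: 54.08
tcp_pos: [0.4539, 0.3193, 0.1701]
tool_rot: [[-0.988, 0.152, -0.0], [0.152, 0.988, -0.0], [0.0, -0.0, -1.0]]
wrist_force: [0.2, 0.3, -2.4]
gripper_width: 0.0456
finger_force: 30.0
```

Call:
{"name": "arm_command", "arguments": {"rows": [0,0,0.0008,0,0.04,0,0,0,0,0.04]}}

```text
time: 54.32
tcp_pos: [0.4539, 0.3194, 0.17]
tool_rot: [[-0.988, 0.152, 0.0], [0.152, 0.988, -0.0], [-0.0, -0.0, -1.0]]
wrist_force: [-1.2, -1.2, 5.6]
gripper_width: 0.0461
finger_force: 30.0
```

Call:
{"name": "arm_command", "arguments": {"rows": [0,0,0,0,0.05,0,0,0,0,0.065,0,0,0,0,0.0919,0,0,0,0,0.0919,0,0,0,0,0.0919,0,0,-0.01,0,0.0919,0,0,-0.025,0,0.0919,0,0,-0.03,0,0.0919,0,0,-0.03,0,0.0919,0,0,-0.02,0,0.0919,0,0,0,0,0.0919]}}

```text
time: 55.7
tcp_pos: [0.4545, 0.3199, 0.2866]
tool_rot: [[-0.988, 0.153, 0.004], [0.153, 0.988, 0.003], [-0.003, 0.003, -1.0]]
wrist_force: [-0.1, -0.0, 0.5]
gripper_width: 0.0921
finger_force: 0.0
```

```bash
python3 -c "
from h import *
look('wrist',(.454,.319,.045),(.105,.125))
look('side',(.67,-.192,.045),(.135,.155),'sF')
look('side',(.644,.17,.05),(.135,.155))
look('side',(.499,-.307,.05),(.105,.125))
look('scene',(.644,.17,.05),(.135,.155),'cF')"
```

```text
wrist 2506 0.1138 (array([453.4, 318.5]), array([46. , 52.7]), 81.3)
side 413 0.1418 (array([ 669.7, -193.5]), array([53.5, 46.1]), 24.6)
side 409 0.1417 (array([641.1, 168.4]), array([60.6, 70.6]), 51.9)
side 869 0.1132 (array([ 497.5, -308.1]), array([60.2, 71.2]), 66.9)
scene 891 0.1423 (array([643.5, 170.5]), array([57.8, 71.2]), 52.1)
```

View pics/sF.png

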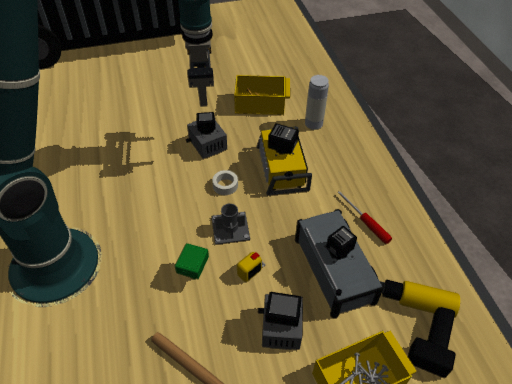

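The side view shows all four packs seated: wide charged in the light (283,138), slim charged in the radio (341,240), and flat packs in the chargers (205,122) and (284,308). The holder (230,215) is empty and the green look-alike (192,260) hasn't moved.

```bash
python3 -c "
from rig import robot
print(robot.hand_in())"
```

```text
the job is handed in; nothing more can be done
None
```

The job is done and handed in at about 56 s of the 136 s limit: wide charged pack in the floodlight, slim charged pack in the radio, one flat pack in each charger, and all four measured fully home.

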